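# Roll the lid sheet shut on a portion tray

### The job

Take the hand roller from its rack and roll it along the lid sheet with firm, steady downward pressure, so that all six lid strips snap fully down on the portion tray; press only with the roller, and not so hard that the tray is crushed (stay below 40 N). Then hang the roller back in its rack, and leave everything else where it is.

Things in the scene. Friction and masses are not known exactly. Their poses are not given: they have to be found in the camera images.
- nest: Fixed grey nest on the bench (250 x 120 mm foot), with a white portion tray on levelling feet. Origin: centre of the underside, on the bench; z up, x along the tray. The tray's height (within 20 mm) and its slope along x (up to 0.05 rad either way) differ each time and are not in this pose: feel or see them. It also floats on stiff springs (10 N per mm, 6 mm at most), so it sags while pressed.
- sheet (a point): Point 52 mm above the nest's origin (axes as the nest): the middle of the lid sheet's top with all lids down and the tray at its lowest; the true top is 0 to 20 mm higher. The sheet: six stiff white strips in a row along x at 32 mm pitch (centres x = -80 to +80 mm), each 31 mm along x, 62 mm along y. A strip fully up stands 4.5 mm above the tray's two end rims (x = +-98 to +-107 mm), fully down level with them.
- roller: Loose hand roller, about 0.45 kg, hanging in the rack at the start. Origin: centre of the drum; y: drum axis; z: up to the handle. Black drum, radius 26, length 74 mm, turns freely between two arms (outer faces y = +-47 mm, reaching 10 mm below the drum axis). Above them a cross beam: z = 48 to 58 mm, 16 mm along x, y = +-68 mm.
- handle (a point): Middle of the roller's upright black handle, 93 mm above the drum centre along the roller's z; axes as the roller. The handle is 26 mm along x, 36 mm along y, 70 mm high (roller z = 58 to 128 mm), and is gripped from above.
- drum (a joint): Turning angle of the roller's drum about the roller's y axis, rad; 0 at the start. It turns only when rolled over something (26 mm of travel per rad).
- rack: Fixed steel rack for the roller. Origin: centre of the underside, on the bench; z up. Foot 90 x 150 mm, 8 mm thick; two upright walls along x, 14 mm thick, inner faces at y = +-52 mm. The drum hangs between them. With the roller hung, its origin is 40 mm above the bench at x = y = 0 of the rack, its y axis along the rack's y (either way round).
- notch (a point): Point midway between the rack's two notches, 88 mm above the bench at x = y = 0 of the rack. The beam's ends rest on the wall tops at this height, in notches 26 mm wide (x = -13 to +13 mm) between stops 10 mm high.
- jar_a: Bystander: filled jar, 60 mm across, 80 mm high, brass-coloured lid. Origin at the underside.
- jar_b: Bystander: the same kind of jar. Origin at the underside.
- lids: Bystander: stack of three brass-coloured jar lids, 52 mm across, 34 mm high. Origin at the underside.
- beaker: Bystander: blue plastic cup, 70 mm across, 100 mm high. Origin at the underside.
- mallet: Bystander: rubber mallet lying on the bench, 240 mm long. Origin at the underside.
- spatula: Bystander: spatula lying on the bench, 250 mm long. Origin at the underside.
- strip1 (a joint): How far lid strip 1 (centre at x = -80 mm of the nest) has been pushed down into the tray, m: 0 fully up, 0.0045 fully down. A strip moves straight down, takes about 11 N to move, and stays where it is left; no spring lifts it.
- strip2 (a joint): How far lid strip 2 (centre at x = -48 mm of the nest) has been pushed down into the tray, m: 0 fully up, 0.0045 fully down. As strip 1.
- strip3 (a joint): How far lid strip 3 (centre at x = -16 mm of the nest) has been pushed down into the tray, m: 0 fully up, 0.0045 fully down. As strip 1.
- strip4 (a joint): How far lid strip 4 (centre at x = 16 mm of the nest) has been pushed down into the tray, m: 0 fully up, 0.0045 fully down. As strip 1.
- strip5 (a joint): How far lid strip 5 (centre at x = 48 mm of the nest) has been pushed down into the tray, m: 0 fully up, 0.0045 fully down. As strip 1.
- strip6 (a joint): How far lid strip 6 (centre at x = 80 mm of the nest) has been pushed down into the tray, m: 0 fully up, 0.0045 fully down. As strip 1.
Not all that is in view belongs to the job. Leave any orange look-alike of the roller alone.

How it is judged:
By the outcome, as a careful person would: the job done as asked, in the order asked, and still so for the second after the job is handed in, with the robot touching nothing.
It also fails if it takes over 58 s, if anything falls off the work surface, if the arm or the gripper's body presses on something with over 40 N, if the wrist force passes 120 N, or if a joint passes its speed limit or range.

### The arm

A 7-joint arm with a two-finger parallel gripper is mounted at the origin on the work surface. World frame = base frame: x ahead of the robot, y to its left, z up, the work surface at z = 0. Lengths are in m, angles in rad, forces in N, time in s.
With the tool pointing down it reaches from about 0.35 to 0.9 m from the base axis. Payload 7.2 kg.
Tool frame: the origin (TCP) lies midway between the tips of the shut fingers; the grasp point (between the pads) lies 19 mm behind it; z points along the fingers, y is the line along which they close (so a half turn about z gives the same grasp; the last joint's range is limited). The gripper opens to 85 mm and grips with 20 to 120 N. Pads are 22 mm wide; open, the fingers measure 114 mm over their backs; the gripper's body (76 mm by 85 mm) begins 54 mm behind the grasp point. The pads swing forward as they close: fully open they stand 13 mm farther back than shut.
Start: joints at [1.185, 0.411, -0.013, 1.596, 0.006, 1.134, -0.082], TCP at [0.195, -0.594, 0.231] pointing down, gripper open.
Joint ranges: [-2.95, 2.95], [-0.29, 1.99], [-1.47, 1.44], [0.14, 2.54], [-1.03, 4.17], [0.13, 1.85], [-2.86, 2.86]. Speed limits (rad/s): [2.39, 2.39, 3.01, 3.01, 3.14, 3.14, 3.14].

### API

Orientations are given as a 3x3 rotation matrix whose columns are the frame's x, y, z axes.
In Python, from plant import telemetry, imaging, job gives the robot as it stands. The module is installed in compiled form; this text tells all that it offers.
- The arm moves only by the tool jog_arm, never from a script. Its argument "moves" is a list of rows, each a list of 7 numbers: the turn, a rotation vector about the world's x, y, z in degrees, then the shift along the world's x, y, z in mm, then the closure, from 0 (fully open) to 1 (shut). In form: [[rx, ry, rz, dx, dy, dz, jaw], ...]. A call has 1 to 20 rows; each row is the pose to reach, as a shift and turn from the pose commanded when the call began; what a row does not reach only later rows make up. A row lasts 1/8 s, in which the tool goes at most 62.5 mm and 10.7 degrees, less where a joint would pass 70% of its speed; a pose out of reach is approached as far as the arm can. A call with a gripper value outside its range is refused whole. The fingers move at their own pace and stop on an object; "squeeze" is the grip in N (left out, the last holds). Time passes only in rows, so rows that repeat a pose let the fingers close. It gives the time, the measured TCP pose, the force, the opening and the grip force at its end, in the units of the state.
- telemetry.read_state(): the state, without advancing time (a new reading comes with each control period).
- imaging.camera(name): name is "scene" or "top" or "wrist"; returns the picture (420x560x3 uint8, blue, green, red); there is no depth.
- imaging.get_calibration(name): a dict with "mtx" (3x3 intrinsics, pixels), "camera_from_world" (4x4, takes a point from world to camera coordinates); the wrist camera has in their place "tool_from_camera" (4x4, takes a point from camera to tool coordinates, whose origin is the TCP and whose axes are the flange's). Camera axes: x right, y down, z forward; pixel columns grow to the right and rows downward; lengths in m; the calibration is good to about 2 mm. A picture is of the moment at which its call begins: read the wrist's pose just before it. get_calibration takes no time and is no camera call.
- job.job_done(): hands the job in; it is judged then, once.
The state is a dict: "clock": time; "qpos": joint angles; "joint_vel": joint speeds; "joint_efforts": joint torques, N m; "ee_pos": TCP position; "tool_rot": TCP orientation; "contact_force": force on the tool from outside, world axes, zero at the start; "wrist_torque": the same for the moment, N m; "grip_width": opening from 0.0 (shut) to 1.0 (fully open); "finger_force": force on a finger pad.
Only numpy, scipy, OpenCV 4.12 (cv2) and the standard library are available. Lean on these libraries where they do the work, as an engineer would, in place of code of your own. Each camera call takes 0.05 s, during which the arm holds its last target. There are 200 camera calls.

## Working session

There is one attempt and no reset: what is moved stays moved. The work goes in short steps, Python scripts to look and compute and a tool call to move; the robot and the scene stay as the last step left them, time stands still between calls to the robot, and variables do not carry over. Pictures are saved under pics/ and viewed, at most 10 in all, crops included, and the job is handed in when it is done.

Besides the shell and the picture viewer there is one more tool, called after "Emit:" as name([rows], argument=value, ...), one row to a line, values as JSON. jog_arm: Moves the arm, as the interface text tells. Its arguments: {"type":"object","properties":{"moves":{"type":"array","items":{"type":"array","items":{"type":"number"}}},"squeeze":{"type":"number"}},"required":["moves"]}

```bash
mkdir -p pics
python3 - <<'E'
from plant import telemetry, imaging
import cv2
s=telemetry.read_state(); print(s)
for n in ("scene","top"):
    im=imaging.camera(n); cv2.imwrite(f"pics/{n}0.png",im)
    c=imaging.get_calibration(n); print(n,c)
print(imaging.get_calibration("wrist"))
E
```

```text
{'clock': 0.0, 'qpos': array([ 1.18476453,  0.41189496, -0.01270914,  1.59707335,  0.00560575,
        1.13429361, -0.08219829]), 'joint_vel': array([-1.76206648e-03, -1.09501143e-03,  4.49465050e-06, -9.67924337e-05,
       -3.44887605e-04,  1.90277342e-03, -5.19904697e-04]), 'joint_efforts': array([-4.16754310e-04, -6.00628281e+01,  6.81803450e-01, -2.99402994e+01,
        1.36521811e-02,  1.07976803e-02, -2.58812133e-05]), 'ee_pos': array([ 0.19511426, -0.59322782,  0.23044417]), 'tool_rot': array([[ 9.49906974e-01,  3.12532156e-01, -6.25458314e-04],
       [ 3.12532758e-01, -9.49905784e-01,  1.50914204e-03],
       [-1.22471055e-04, -1.62902076e-03, -9.99998666e-01]]), 'contact_force': array([ 0.77301313, -0.56483015,  0.65702352]), 'wrist_torque': array([-0.04769341, -0.0101511 , -0.01339836]), 'finger_force': 0.0, 'grip_width': 0.9981938838845367}
scene {'mtx': array([[396.22815409,   0.        , 279.00892768],
       [  0.        , 396.22815409, 210.00387966],
       [  0.        ,   0.        ,   1.        ]]), 'camera_from_world': array([[-0.85516059,  0.51836141,  0.0013443
[... 556 characters left out ...]
1],
       [ 9.71291146e-02, -7.24313311e-03, -9.95245433e-01,
         1.23757394e+00],
       [ 0.00000000e+00,  0.00000000e+00,  0.00000000e+00,
         1.00000000e+00]])}
{'mtx': array([[330.49225048,   0.        , 279.74483668],
       [  0.        , 330.49225048, 213.19011965],
       [  0.        ,   0.        ,   1.        ]]), 'tool_from_camera': array([[ 4.58590404e-04, -9.59752662e-01, -2.80846253e-01,
         7.16290605e-02],
       [ 9.99999892e-01,  4.19801910e-04,  1.98273446e-04,
        -1.28931935e-03],
       [-7.23936737e-05, -2.80846314e-01,  9.59752751e-01,
        -1.41477494e-01],
       [ 0.00000000e+00,  0.00000000e+00,  0.00000000e+00,
         1.00000000e+00]])}
```

View pics/scene0.png

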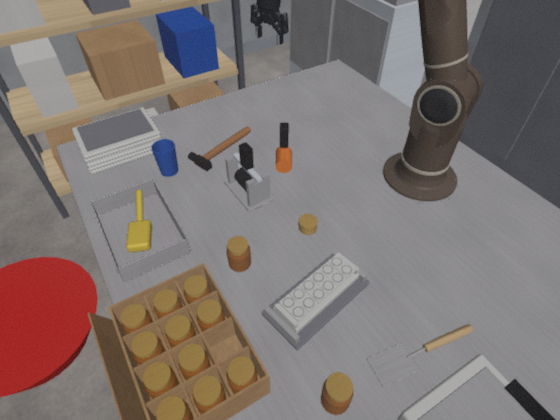

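View pics/top0.png

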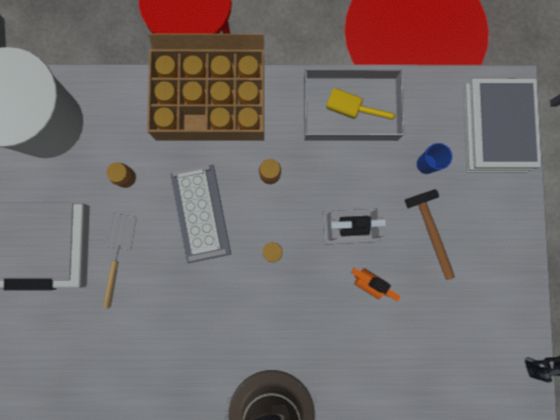

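Run:
```python
import cv2,numpy as np
t=cv2.imread("pics/top0.png");s=cv2.imread("pics/scene0.png")
def crop(im,x,y,w,h,W,H): return cv2.resize(im[y:y+h,x:x+w],(W,H),interpolation=cv2.INTER_CUBIC)
a=np.hstack([crop(t,160,155,80,120,400,600),np.vstack([crop(t,310,195,80,60,400,300),crop(s,215,135,80,60,400,300)])])
cv2.imwrite("pics/c1.png",a)
cv2.imwrite("pics/c2.png",crop(s,255,245,120,100,720,600))
```

```text
(no output)
```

View pics/c1.png

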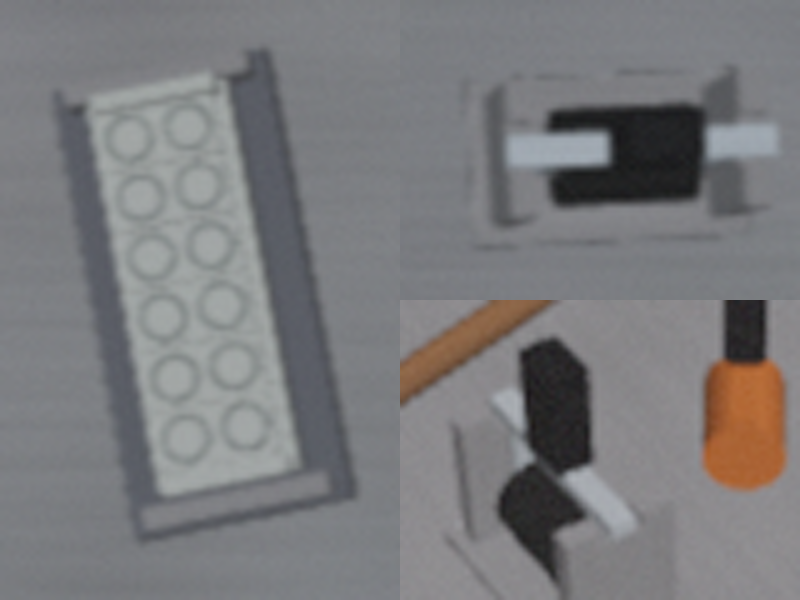

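View pics/c2.png

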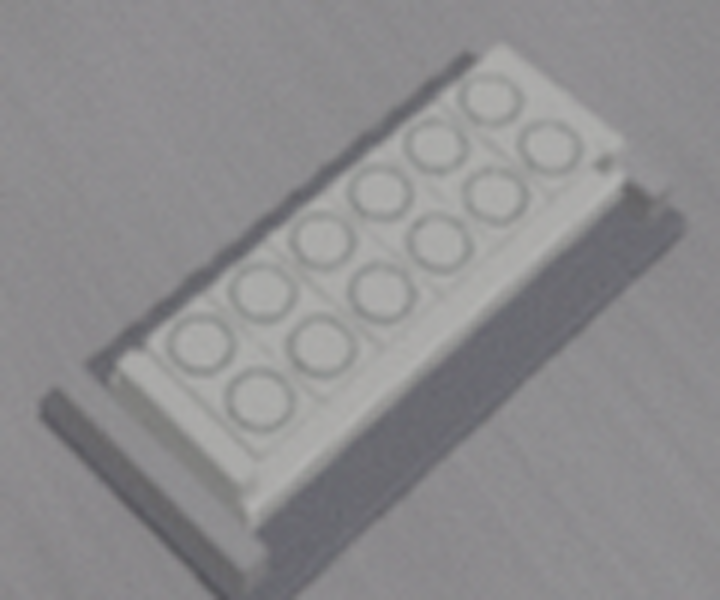

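```bash
cat > h.py <<'E'
import numpy as np
from plant import imaging
C={n:imaging.get_calibration(n) for n in("scene","top")}
def P(c): return c["mtx"]@c["camera_from_world"][:3]
def tri(views):
    A=[]
    for M,u,v in views: A+= [u*M[2]-M[0], v*M[2]-M[1]]
    A=np.array(A); A/=np.linalg.norm(A[:,:3],axis=1)[:,None]
    X=np.linalg.lstsq(A[:,:3],-A[:,3],rcond=None)[0]
    e=[]
    for M,u,v in views:
        p=M@np.r_[X,1]; e.append(np.round(p[:2]/p[2]-[u,v],1))
    return X,e
def plane(M,u,v,z):
    A=np.array([u*M[2]-M[0],v*M[2]-M[1]]); return np.linalg.solve(A[:,:2],-A[:,3]-A[:,2]*z)
def wristP(s):
    c=imaging.get_calibration("wrist"); T=np.eye(4);T[:3,:3]=s["tool_rot"];T[:3,3]=s["ee_pos"]
    return c["mtx"]@np.linalg.inv(T@c["tool_from_camera"])[:3]
E
python3 - <<'E'
from h import *
np.set_printoptions(precision=4,suppress=True)
S,T=P(C["scene"]),P(C["top"])
t=lambda x,y:(T,160+x/5,155+y/5); s=lambda x,y:(S,255+x/6,245+y/6)
for n,a,b in [("near+y",(187,438),(550,147)),("near-y",(246,426),(490,100)),("far+y",(129,138),(262,400)),("far-y",(188,128),(200,345))]:
    print(n,*tri([t(*a),s(*b)]))
t2=lambda x,y:(T,310+(x-400)/5,195+y/5); s2=lambda x,y:(S,215+x/5-80,135+(y-300)/5)
for n,a,b in [("beam+y",(506,150),(622,522)),("beam-y",(778,139),(505,395)),("handle",(657,150),(554,359))]:
    b=(b[0],b[1]); print(n,*tri([t2(*a),s2(*b)]))
for c in [(58,95),(268,52),(355,495),(138,540)]: print(plane(*t(*c),0.01))
for c in [(475,75),(475,245),(748,238),(735,68)]: print("rack",plane(*t2(*c),0.008))
E
```

```text
near+y [0.4454 0.1928 0.0588] [array([-0.,  0.]), array([-0., -0.])]
near-y [0.4517 0.1623 0.0584] [array([ 0., -0.]), array([0.1, 0. ])]
far+y [0.6022 0.2255 0.0583] [array([-0.,  0.]), array([-0., -0.])]
far-y [0.6084 0.1946 0.0565] [array([ 0.2, -0.2]), array([0.3, 0. ])]
beam+y [ 0.4879 -0.1491  0.0966] [array([ 0.1, -0.1]), array([0.1, 0. ])]
beam-y [ 0.4923 -0.2864  0.0919] [array([-0.3,  0.4]), array([-0.5, -0.1])]
handle [ 0.486  -0.2149  0.1635] [array([ 1.1, -1.6]), array([1.7, 0.2])]
[0.6343 0.2734]
[0.6581 0.1594]
[0.4169 0.1101]
[0.3931 0.2259]
rack [ 0.5357 -0.1436]
rack [ 0.4435 -0.1425]
rack [ 0.4471 -0.2899]
rack [ 0.5394 -0.2849]
```

Emit:
jog_arm([
  [0,0,74,295,376,0,0],
  [0,0,74,295,376,0,0],
  [0,0,74,295,376,0,0],
  [0,0,74,295,376,0,0],
  [0,0,74,295,376,0,0],
  [0,0,74,295,376,0,0],
  [0,0,74,295,376,0,0],
  [0,0,74,295,376,0,0],
  [0,0,74,295,376,0,0],
  [0,0,74,295,376,0,0],
  [0,0,74,295,376,0,0],
], squeeze=90)

```text
clock: 1.48
ee_pos: [0.4894, -0.2192, 0.2311]
tool_rot: [[-0.036, 0.999, -0.001], [0.999, 0.036, -0.0], [-0.0, -0.001, -1.0]]
contact_force: [-1.2, -0.0, 0.6]
grip_width: 1.002
finger_force: 0.0
```

Run:
```python
from h import *
from plant import telemetry
import cv2,pickle
s=telemetry.read_state(); im=imaging.camera("wrist"); cv2.imwrite("pics/w1.png",im); np.save("w1.npy",wristP(s))
print(s)
```

```text
{'clock': 1.475, 'qpos': array([ 0.70392098,  0.29915918, -0.46027333,  1.78810362,  0.14893048,
        1.0890954 ,  0.2281377 ]), 'joint_vel': array([ 0.00422958, -0.00283139, -0.00409918, -0.00322139, -0.00171742,
       -0.00092662, -0.00097675]), 'joint_efforts': array([-5.12903351e-01, -4.85255742e+01, -3.93612161e+00, -2.89782000e+01,
       -1.00614567e-02, -2.65453105e-03,  6.42830244e-03]), 'ee_pos': array([ 0.48935651, -0.2191536 ,  0.23108475]), 'tool_rot': array([[-3.61332597e-02,  9.99346707e-01, -7.40068785e-04],
       [ 9.99346906e-01,  3.61329612e-02, -4.12724518e-04],
       [-3.85714011e-04, -7.54498533e-04, -9.99999641e-01]]), 'contact_force': array([-1.15960508, -0.0296279 ,  0.58082766]), 'wrist_torque': array([-0.02110347,  0.01418259,  0.00415753]), 'finger_force': 0.0, 'grip_width': 1.0024543507710317}
```

View pics/w1.png

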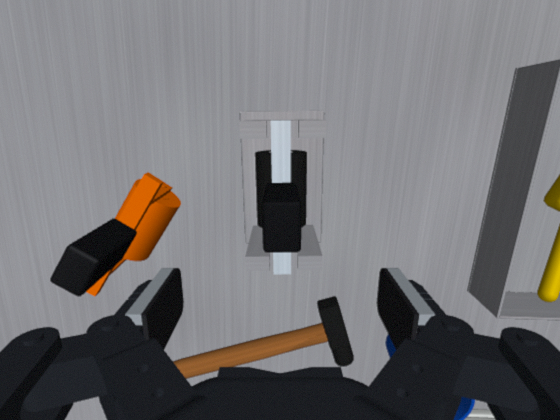

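Run:
```python
from h import *
M=np.load("w1.npy")
for p in [(281,121,.098),(282,275,.098),(282,251,.168),(264,251,.168),(301,251,.168)]: print(p,plane(M,*p))
for X in [(.49,-.218-.018,.168),(.49,-.218+.018,.168),(.49,-.218+.018,.098)]:
    q=M@np.r_[X,1];print(q[:2]/q[2])
S,T=P(C["scene"]),P(C["top"])
print(tri([(M,281,121),(T,331.2,225),(S,259.4,179.4)]),tri([(M,282,275),(T,385.6,222.8),(S,236,154)]))
```

```text
(281, 121, 0.098) [ 0.48765292 -0.15002317]
(282, 275, 0.098) [ 0.49368307 -0.28572559]
(282, 251, 0.168) [ 0.49127106 -0.23260986]
(264, 251, 0.168) [ 0.47926951 -0.23305607]
(301, 251, 0.168) [ 0.50393732 -0.23213893]
[279.90947181 255.62498056]
[281.97745826 203.65735452]
[281.54989345 182.62825793]
(array([ 0.48776232, -0.1495812 ,  0.09606853]), [array([ 0.2, -0.6]), array([ 0.3, -0. ]), array([0.1, 0. ])]) (array([ 0.49281385, -0.28698564,  0.09239186]), [array([-1. , -1.6]), array([-0. ,  0.2]), array([-0.7, -0.3])])
```

Emit:
jog_arm([
  [0,0,0.3,1.5,2.5,-40,0],
  [0,0,0.3,1.5,2.5,-80,0],
  [0,0,0.3,1.5,2.5,-116,0],
  [0,0,0.3,1.5,2.5,-116,0],
  [0,0,0.3,1.5,2.5,-116,1],
  [0,0,0.3,1.5,2.5,-116,1],
  [0,0,0.3,1.5,2.5,-116,1],
  [0,0,0.3,1.5,2.5,-116,1],
  [0,0,0.3,1.5,2.5,-116,1],
  [0,0,0.3,1.5,2.5,-116,1],
  [0,0,0.3,1.5,2.5,-116,1],
  [0,0,0.3,1.5,2.5,-116,1],
], squeeze=90)

```text
clock: 3.02
ee_pos: [0.4918, -0.2155, 0.1165]
tool_rot: [[-0.044, 0.999, 0.001], [0.999, 0.044, -0.001], [-0.001, 0.0, -1.0]]
contact_force: [-3.3, 0.2, 6.9]
grip_width: 0.293
finger_force: 87.8
```

Emit:
jog_arm([
  [0,0,0,0,0,20,1],
  [0,0,0,0,0,50,1],
  [0,0,0,0,0,85,1],
  [0,0,0,0,0,115,1],
  [0,0,0,0,0,115,1],
  [0,0,0,0,0,115,1],
])

```text
clock: 3.78
ee_pos: [0.4908, -0.2151, 0.2289]
tool_rot: [[-0.044, 0.999, -0.002], [0.999, 0.044, 0.001], [0.001, -0.002, -1.0]]
contact_force: [-0.1, 0.5, -5.3]
grip_width: 0.297
finger_force: 89.1
```

Run:
```python
from h import *
from plant import telemetry
import cv2
s=telemetry.read_state(); im=imaging.camera("wrist"); cv2.imwrite("pics/w2.png",im); np.save("w2.npy",wristP(s))
print(s)
```

```text
{'clock': 3.775, 'qpos': array([ 0.70070334,  0.30257401, -0.4665092 ,  1.79011517,  0.15193247,
        1.08638739,  0.22485237]), 'joint_vel': array([-0.00243936,  0.01142247,  0.00228675,  0.00805543, -0.0002258 ,
        0.00404789,  0.00018624]), 'joint_efforts': array([-6.12673606e-02, -5.24675560e+01, -4.22541887e+00, -3.16672683e+01,
        7.94451975e-03, -4.06317052e-02,  7.32528482e-03]), 'ee_pos': array([ 0.49083699, -0.21505257,  0.22886526]), 'tool_rot': array([[-4.36799269e-02,  9.99043743e-01, -1.91426641e-03],
       [ 9.99045354e-01,  4.36811154e-02,  5.83503960e-04],
       [ 6.66563272e-04, -1.88695156e-03, -9.99997998e-01]]), 'contact_force': array([-0.07132691,  0.54161723, -5.32354718]), 'wrist_torque': array([-0.0117082 ,  0.0239828 , -0.03203365]), 'finger_force': 89.08288478851318, 'grip_width': 0.29676450402573346}
```

View pics/w2.png

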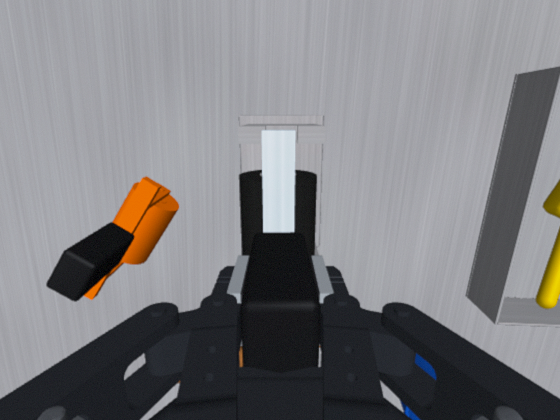

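Run:
```python
from h import *
M=np.load("w2.npy")
print(plane(M,279,130,.2104),plane(M,262.5,131,.2104),plane(M,295.5,131,.2104))
c=np.array([.5265,.193]);u=np.array([np.cos(.201),np.sin(.201)])
print(c-.08*u,c+.08*u)
```

```text
[ 0.48751763 -0.14859419] [ 0.47978631 -0.14939324] [ 0.49528679 -0.14870687]
[0.44811061 0.17702806] [0.60488939 0.20897194]
```

Emit:
jog_arm([
  [0,0,9,-5,45,0,1],
  [0,0,9,-11,100,0,1],
  [0,0,9,-17,158,0,1],
  [0,0,9,-23,216,0,1],
  [0,0,9,-30,274,0,1],
  [0,0,9,-36,332,0,1],
  [0,0,9,-41,374,0,1],
  [0,0,9,-43,394,0,1],
  [0,0,9,-43,394,-25,1],
  [0,0,9,-43,394,-52,1],
  [0,0,9,-43,394,-55,1],
  [0,0,9,-43,394,-55,1],
])

```text
clock: 5.32
ee_pos: [0.4486, 0.1788, 0.1751]
tool_rot: [[-0.2, 0.98, -0.001], [0.98, 0.2, 0.0], [0.0, -0.001, -1.0]]
contact_force: [0.3, 0.8, -4.7]
grip_width: 0.299
finger_force: 89.6
```

Run:
```python
from h import *
from plant import telemetry
import cv2
s=telemetry.read_state(); print(s["contact_force"],s["wrist_torque"],s["ee_pos"],s["tool_rot"][:,0])
w=imaging.camera("wrist"); im=imaging.camera("scene"); np.save("w3.npy",wristP(s))
cv2.imwrite("pics/w3.png",np.hstack([cv2.resize(w,(400,300)),cv2.resize(im[200:350,200:400],(400,300),interpolation=cv2.INTER_CUBIC)]))
```

```text
[ 0.28597519  0.7964681  -4.65864956] [ 0.04643755 -0.03739189  0.03785139] [0.44862102 0.17883846 0.17514908] [-1.99680055e-01  9.79861093e-01  3.37923763e-04]
```

View pics/w3.png

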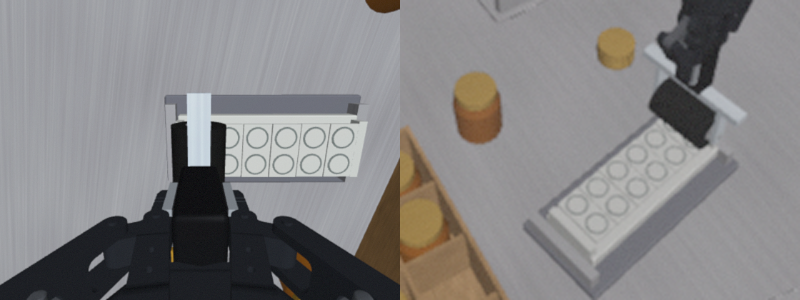

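Emit:
jog_arm([
  [0,0,0,0,0,-6,1],
  [0,0,0,0,0,-10,1],
  [0,0,0,0,0,-12,1],
  [0,0,0,0,0,-12,1],
])

```text
clock: 5.92
ee_pos: [0.4487, 0.1788, 0.1633]
tool_rot: [[-0.2, 0.98, -0.0], [0.98, 0.2, -0.0], [-0.0, -0.0, -1.0]]
contact_force: [-0.6, -0.1, -4.8]
grip_width: 0.293
finger_force: 89.7
```

Emit:
jog_arm([
  [0,0,0,0,0,-1,1],
  [0,0,0,0,0,-2,1],
  [0,0,0,0,0,-2,1],
])

```text
clock: 6.3
ee_pos: [0.4494, 0.1791, 0.162]
tool_rot: [[-0.2, 0.98, 0.002], [0.98, 0.199, 0.0], [0.0, 0.002, -1.0]]
contact_force: [0.9, -1.6, 4.2]
grip_width: 0.292
finger_force: 90.3
```

Emit:
jog_arm([
  [0,0,0,0,0,8,1],
  [0,0,0,39,8,10,1],
  [0,0,0,98,20,10,1],
  [0,0,0,140,28,10,1],
  [0,0,0,157,32,6,1],
  [0,0,0,157,32,2,1],
  [0,0,0,157,32,2,1],
])

```text
clock: 7.18
ee_pos: [0.6045, 0.2106, 0.1626]
tool_rot: [[-0.2, 0.98, -0.002], [0.98, 0.2, -0.001], [-0.0, -0.002, -1.0]]
contact_force: [-0.4, -0.3, -4.7]
grip_width: 0.294
finger_force: 90.2
```

Emit:
jog_arm([
  [0,0,0,0,0,-1,1],
  [0,0,0,0,0,-2,1],
  [0,0,0,0,0,-2,1],
])

```text
clock: 7.55
ee_pos: [0.6056, 0.2107, 0.1617]
tool_rot: [[-0.2, 0.98, 0.0], [0.98, 0.2, -0.0], [-0.0, 0.0, -1.0]]
contact_force: [-1.1, -0.1, -3.5]
grip_width: 0.292
finger_force: 90.4
```

Emit:
jog_arm([
  [0,0,0,0,0,-1.5,1],
  [0,0,0,0,0,-3,1],
  [0,0,0,0,0,-4.5,1],
  [0,0,0,0,0,-6,1],
  [0,0,0,0,0,-6,1],
])

```text
clock: 8.18
ee_pos: [0.6069, 0.2111, 0.1569]
tool_rot: [[-0.199, 0.98, 0.003], [0.98, 0.199, 0.001], [0.0, 0.003, -1.0]]
contact_force: [-1.1, -0.8, 5.8]
grip_width: 0.298
finger_force: 91.6
```

Emit:
jog_arm([
  [0,0,0,0,0,-1,1],
  [0,0,0,0,0,-2,1],
  [0,0,0,0,0,-2,1],
])

```text
clock: 8.55
ee_pos: [0.6078, 0.2114, 0.1561]
tool_rot: [[-0.199, 0.98, 0.005], [0.98, 0.199, 0.001], [0.0, 0.005, -1.0]]
contact_force: [-0.6, -0.9, 12.3]
grip_width: 0.291
finger_force: 92.0
```

Emit:
jog_arm([
  [0,0,0,0,0,-1,1],
  [0,0,0,0,0,-2,1],
  [0,0,0,0,0,-2,1],
])

```text
clock: 8.93
ee_pos: [0.6086, 0.2116, 0.1552]
tool_rot: [[-0.199, 0.98, 0.007], [0.98, 0.199, 0.002], [0.0, 0.008, -1.0]]
contact_force: [0.0, -2.4, 17.2]
grip_width: 0.297
finger_force: 92.7
```

Emit:
jog_arm([
  [0,0,0,-4,-0.8,0,1],
  [0,0,0,-8,-1.6,0,1],
  [0,0,0,-12,-2.4,0,1],
  [0,0,0,-16,-3.2,0,1],
  [0,0,0,-20,-4,0,1],
  [0,0,0,-24,-4.9,0,1],
  [0,0,0,-28,-5.7,0,1],
  [0,0,0,-32,-6.5,0.2,1],
  [0,0,0,-32,-6.5,0.2,1],
])

```text
clock: 10.05
ee_pos: [0.5769, 0.2052, 0.1557]
tool_rot: [[-0.199, 0.98, 0.008], [0.98, 0.199, 0.002], [0.0, 0.009, -1.0]]
contact_force: [0.6, -1.7, 18.3]
grip_width: 0.293
finger_force: 92.9
```

Emit:
jog_arm([
  [0,0,0,-4,-0.8,-0.5,1],
  [0,0,0,-8,-1.6,-0.8,1],
  [0,0,0,-12,-2.4,-0.8,1],
  [0,0,0,-16,-3.2,-0.8,1],
  [0,0,0,-20,-4,-0.8,1],
  [0,0,0,-24,-4.9,-0.8,1],
  [0,0,0,-28,-5.7,-0.7,1],
  [0,0,0,-32,-6.5,-0.6,1],
  [0,0,0,-36,-7.3,-0.5,1],
  [0,0,0,-40,-8.1,-0.5,1],
  [0,0,0,-40,-8.1,-0.5,1],
])

```text
clock: 11.42
ee_pos: [0.5392, 0.1976, 0.156]
tool_rot: [[-0.199, 0.98, 0.013], [0.98, 0.199, 0.003], [0.001, 0.014, -1.0]]
contact_force: [4.8, -2.0, 21.3]
grip_width: 0.293
finger_force: 93.2
```

Emit:
jog_arm([
  [0,0,0,-4,-0.8,0,1],
  [0,0,0,-8,-1.6,0,1],
  [0,0,0,-12,-2.4,0,1],
  [0,0,0,-16,-3.2,0,1],
  [0,0,0,-20,-4,0.1,1],
  [0,0,0,-24,-4.9,0.2,1],
  [0,0,0,-28,-5.7,0.2,1],
  [0,0,0,-32,-6.5,0.2,1],
  [0,0,0,-36,-7.3,0.3,1],
  [0,0,0,-40,-8.1,0.3,1],
  [0,0,0,-40,-8.1,0.3,1],
])

```text
clock: 12.8
ee_pos: [0.4984, 0.1895, 0.1558]
tool_rot: [[-0.199, 0.98, 0.011], [0.98, 0.199, 0.003], [0.0, 0.012, -1.0]]
contact_force: [2.7, -1.7, 22.4]
grip_width: 0.289
finger_force: 93.5
```

Emit:
jog_arm([
  [0,0,0,-4,-0.8,0,1],
  [0,0,0,-8,-1.6,0,1],
  [0,0,0,-12,-2.4,0.1,1],
  [0,0,0,-16,-3.2,0.2,1],
  [0,0,0,-20,-4,0.2,1],
  [0,0,0,-24,-4.9,0.3,1],
  [0,0,0,-28,-5.7,0.4,1],
  [0,0,0,-32,-6.5,0.4,1],
  [0,0,0,-36,-7.3,0.5,1],
  [0,0,0,-40,-8.1,0.5,1],
  [0,0,0,-40,-8.1,0.5,1],
])

```text
clock: 14.18
ee_pos: [0.4572, 0.1812, 0.1555]
tool_rot: [[-0.199, 0.98, 0.009], [0.98, 0.199, 0.002], [-0.0, 0.009, -1.0]]
contact_force: [-0.0, -2.9, 22.7]
grip_width: 0.296
finger_force: 93.5
```

Local about −71 mm, 27 N. Finish onto the near rim, then roll back a second pass with similar pressure.

Emit:
jog_arm([
  [0,0,0,-4,-0.8,0,1],
  [0,0,0,-8,-1.6,0,1],
  [0,0,0,-12,-2.4,0,1],
  [0,0,0,-16,-3.2,0,1],
  [0,0,0,-18,-3.6,0,1],
  [0,0,0,-18,-3.6,0,1],
])

```text
clock: 14.92
ee_pos: [0.4392, 0.1776, 0.1552]
tool_rot: [[-0.199, 0.98, 0.008], [0.98, 0.199, 0.002], [-0.0, 0.009, -1.0]]
contact_force: [-0.2, -2.5, 22.6]
grip_width: 0.289
finger_force: 93.4
```

Emit:
jog_arm([
  [0,0,0,5,1,0,1],
  [0,0,0,10,2,0,1],
  [0,0,0,15,3,-0.1,1],
  [0,0,0,20,4,-0.2,1],
  [0,0,0,25,5,-0.3,1],
  [0,0,0,30,6,-0.3,1],
  [0,0,0,35,7,-0.4,1],
  [0,0,0,40,8,-0.4,1],
  [0,0,0,45,9.1,-0.5,1],
  [0,0,0,50,10.1,-0.5,1],
  [0,0,0,55,11.1,-0.5,1],
  [0,0,0,60,12.1,-0.6,1],
  [0,0,0,65,13.2,-0.6,1],
  [0,0,0,70,14.2,-0.7,1],
  [0,0,0,75,15.2,-0.7,1],
  [0,0,0,80,16.2,-0.7,1],
  [0,0,0,84,17,-0.8,1],
])

```text
clock: 17.05
ee_pos: [0.5237, 0.1948, 0.1555]
tool_rot: [[-0.199, 0.98, 0.009], [0.98, 0.199, 0.002], [0.0, 0.01, -1.0]]
contact_force: [-0.6, -2.0, 24.0]
grip_width: 0.29
finger_force: 93.9
```

Emit:
jog_arm([
  [0,0,0,5,1,0,1],
  [0,0,0,10,2,0,1],
  [0,0,0,15,3,0,1],
  [0,0,0,20,4,0,1],
  [0,0,0,25,5,0,1],
  [0,0,0,30,6,0,1],
  [0,0,0,35,7,-0.1,1],
  [0,0,0,40,8,-0.1,1],
  [0,0,0,45,9.1,-0.2,1],
  [0,0,0,50,10.1,-0.2,1],
  [0,0,0,55,11.1,-0.3,1],
  [0,0,0,60,12.1,-0.3,1],
  [0,0,0,65,13.2,-0.4,1],
  [0,0,0,70,14.2,-0.4,1],
  [0,0,0,75,15.2,-0.5,1],
  [0,0,0,80,16.2,-0.5,1],
  [0,0,0,84,17,-0.5,1],
  [0,0,0,84,17,-0.5,1],
])

```text
clock: 19.3
ee_pos: [0.6074, 0.2118, 0.155]
tool_rot: [[-0.199, 0.98, 0.009], [0.98, 0.199, 0.003], [0.001, 0.009, -1.0]]
contact_force: [0.9, -0.9, 18.0]
grip_width: 0.293
finger_force: 93.2
```

Emit:
jog_arm([
  [0,0,0,0,0,10,1],
  [0,0,0,0,0,40,1],
  [0,0,0,0,0,80,1],
  [0,0,-9,-15,-45,82,1],
  [0,0,-9,-30,-100,82,1],
  [0,0,-9,-45,-155,82,1],
  [0,0,-9,-59,-210,82,1],
  [0,0,-9,-73,-265,82,1],
  [0,0,-9,-87,-320,82,1],
  [0,0,-9,-101,-375,82,1],
  [0,0,-9,-109,-412,82,1],
  [0,0,-9,-112,-425.6,82,1],
  [0,0,-9,-112,-425.6,80,1],
  [0,0,-9,-112,-425.6,80,1],
])

```text
clock: 21.05
ee_pos: [0.4921, -0.2132, 0.2302]
tool_rot: [[-0.046, 0.999, -0.0], [0.999, 0.046, 0.001], [0.001, -0.0, -1.0]]
contact_force: [0.5, 0.4, -4.6]
grip_width: 0.294
finger_force: 90.2
```

Run:
```python
from h import *
from plant import telemetry
import cv2
s=telemetry.read_state(); print(s["contact_force"],s["wrist_torque"],s["ee_pos"],s["tool_rot"])
w=imaging.camera("wrist"); im=imaging.camera("scene"); t=imaging.camera("top"); np.save("w4.npy",wristP(s))
cv2.imwrite("pics/w4full.png",w)
r=lambda a:cv2.resize(a,(400,300),interpolation=cv2.INTER_CUBIC)
cv2.imwrite("pics/w4.png",np.vstack([np.hstack([cv2.resize(w[100:310,140:420],(400,300)),r(im[245:345,255:388])]),np.hstack([r(t[155:275,120:280]),r(im[110:215,190:330])])]))
```

```text
[ 0.49204365  0.41012151 -4.57791877] [ 0.03139272 -0.04294684 -0.00917997] [ 0.49211664 -0.21322514  0.23018681] [[-4.61121966e-02  9.98936228e-01 -2.79242328e-04]
 [ 9.98935501e-01  4.61125056e-02  1.22530311e-03]
 [ 1.23687623e-03 -2.22443657e-04 -9.99999210e-01]]
```

View pics/w4.png

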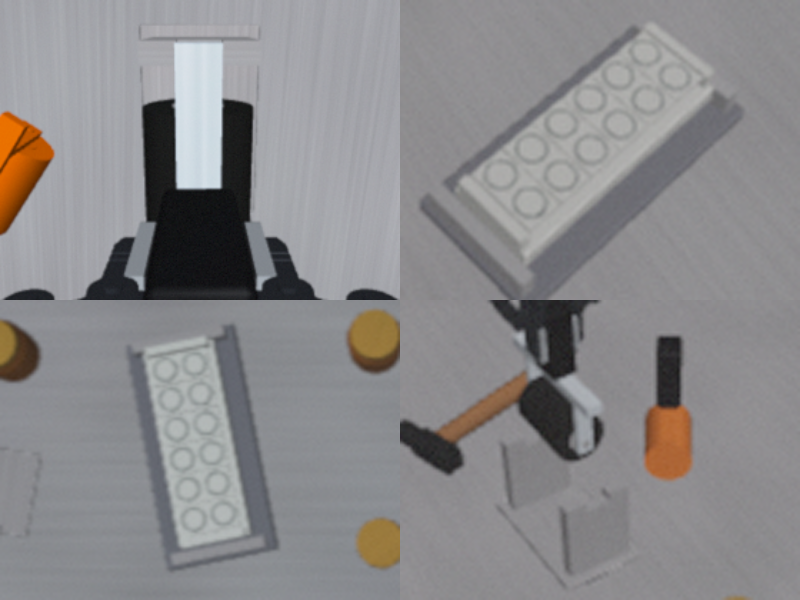

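Emit:
jog_arm([
  [0,0,-0.1,-0.8,-2,0,1],
  [0,0,-0.1,-0.8,-2,-20,1],
  [0,0,-0.1,-0.8,-2,-45,1],
  [0,0,-0.1,-0.8,-2,-70,1],
  [0,0,-0.1,-0.8,-2,-90,1],
  [0,0,-0.1,-0.8,-2,-100,1],
  [0,0,-0.1,-0.8,-2,-100,1],
])

```text
clock: 22.08
ee_pos: [0.4908, -0.217, 0.1302]
tool_rot: [[-0.042, 0.999, -0.001], [0.999, 0.042, 0.0], [0.001, -0.001, -1.0]]
contact_force: [0.0, 0.0, -5.4]
grip_width: 0.291
finger_force: 90.1
```

No contact; lower the last 13 mm.

Emit:
jog_arm([
  [0,0,0,0,1,-5,1],
  [0,0,0,0,1,-10,1],
  [0,0,0,0,1,-13,1],
  [0,0,0,0,1,-14,1],
  [0,0,0,0,1,-14,1],
])

```text
clock: 22.7
ee_pos: [0.491, -0.2162, 0.1168]
tool_rot: [[-0.042, 0.999, 0.0], [0.999, 0.042, -0.0], [-0.0, 0.0, -1.0]]
contact_force: [-1.1, 1.1, -1.2]
grip_width: 0.292
finger_force: 90.8
```

Resting in the notch. A touch lower, then release and rise.

Emit:
jog_arm([
  [0,0,0,0,0,-0.5,1],
  [0,0,0,0,0,-0.5,1],
  [0,0,0,0,0,-0.5,0],
  [0,0,0,0,0,-0.5,0],
  [0,0,0,0,0,-0.5,0],
  [0,0,0,0,0,-0.5,0],
  [0,0,0,0,0,-0.5,0],
  [0,0,0,0,0,-0.5,0],
  [0,0,0,0,0,30,0],
  [0,0,0,0,0,75,0],
  [0,0,0,0,0,120,0],
  [0,0,0,0,0,140,0],
  [0,0,0,0,0,140,0],
])

```text
clock: 24.32
ee_pos: [0.4918, -0.2165, 0.258]
tool_rot: [[-0.042, 0.999, 0.003], [0.999, 0.042, -0.002], [-0.002, 0.003, -1.0]]
contact_force: [-0.1, 0.5, -1.1]
grip_width: 0.996
finger_force: 0.0
```

Run:
```python
from h import *
from plant import telemetry
import cv2
s=telemetry.read_state(); print(s["ee_pos"],s["grip_width"],s["contact_force"])
w=imaging.camera("wrist"); im=imaging.camera("scene")
r=lambda a:cv2.resize(a,(400,300),interpolation=cv2.INTER_CUBIC)
cv2.imwrite("pics/w5.png",np.hstack([r(w[60:330,100:460]),r(im[110:215,190:330])]))
```

```text
[ 0.49180569 -0.21645038  0.2580417 ] 0.9958255502602331 [-0.12369401  0.54319205 -1.13813611]
```

View pics/w5.png

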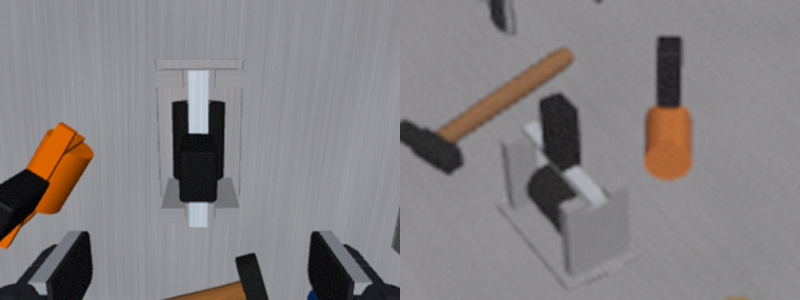

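The roller hangs upright in both notches (beam centred on the rack in the wrist crop near (198,145)), and the gripper is clear of it. Handing in.

```bash
python3 -c "
from plant import job; print(job.job_done())"
```

```text
the job is handed in; nothing more can be done
None
```

I rolled the lid sheet both ways at about 22–29 N on the tray (read at stops). By roller height and camera view all six strips look fully down. The roller hangs back in its rack, nothing else was touched, and I handed the job in at about 24 s; no verdict was shown.

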